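Seat the three-legged detector mount on its kinematic base

TASK

On the calibration bench, take the detector that stands on three ball feet (not the one on the round disc) and set it gently, without dropping it, on the aluminium base with the three seats: the foot of the long leg in the cone, the two rear feet in the groove and on the flat pad, so that it sits fully home and level. Leave the other detector and the handheld meter where they are.

Things in the scene. Friction and masses are not known exactly. Their poses are not given: they have to be found in the camera images.
- mount: Loose detector on a Y-shaped metal mount, 350 g. Origin: level with the underside of the feet, below the housing's middle; x along the long leg, z up. Feet: slippery steel balls, 18 mm diameter, centres (62,0,9) (long leg), (-30,34,9), (-30,-34,9) mm. Legs at heights 22-30 mm. Grip the grey housing on them: 44 mm in x, 36 in y, heights 30-75 mm, centred over the origin; round window on top.
- base: Fixed plate 152x136x8 mm. Origin on the bench, plate middle at x +12 mm. Seats: cone at (62,0), V-groove at (-30,34) pointing at the cone, flat pad (44 mm disc) at (-30,-34) mm. Cone and groove: 40 mm wide at the rim, 31 mm above the bench, 45 degree flanks; pad top 14.7 mm up. Seated mount: axes match the base's, origin 14.7 mm above the base's. Let go within 10 mm, the feet slide home.
- disc_detector: Bystander, loose: the same grey housing (44 x 36 x 45 mm, from height 10 to 55 mm) on a round aluminium disc of 84 mm diameter, 10 mm thick, without feet. Origin at the centre of its underside.
- meter: Bystander, loose: grey handheld meter lying on its back, 70 x 130 x 28 mm, with a small screen and keys. Origin at the centre of its underside.
Not all that is in view belongs to the job. What is shaped like the mount but blue is not meant.

How it is judged:
By the outcome, as a careful person would: the job done as asked, in the order asked, and still so for the second after the job is handed in, with the robot touching nothing.
It also fails if it takes over 38 s, if anything falls off the work surface, if the arm or the gripper's body presses on something with over 40 N, if the wrist force passes 120 N, or if a joint passes its speed limit or range.

ROBOT

A 7-joint arm with a two-finger parallel gripper is mounted at the origin on the work surface. World frame = base frame: x ahead of the robot, y to its left, z up, the work surface at z = 0. Lengths are in m, angles in rad, forces in N, time in s.
With the tool pointing down it reaches from about 0.4 to 0.9 m from the base axis. Payload 5.5 kg.
Tool frame: the origin (TCP) lies at the very end of the fingers, on their centre line; the grasp point (between the pads) lies behind it (arm.grip_depth is the z of the grasp point in the tool frame, in m); z points along the fingers, y is the direction in which the jaws open and shut (so a half turn about z gives the same grasp; the last joint's range is limited). The gripper opens to 92 mm and grips with 3 to 60 N. Pads are 19 mm wide; open, the fingers measure 130 mm over their backs; the gripper's body (75 mm by 190 mm) begins 47 mm behind the grasp point.
Start: joints at [-0.848, 0.501, -0.427, 1.55, 0.221, 1.138, -0.21], TCP at [0.288, 0.583, 0.227] pointing down, gripper open.
Joint ranges: [-2.88, 2.88], [-0.31, 2.03], [-1.54, 1.56], [0.2, 2.42], [-1.41, 4.55], [0.19, 2.02], [-2.57, 2.57]. Speed limits (rad/s): [2.57, 2.57, 3.14, 3.14, 3.14, 3.14, 3.14].

INTERFACE

Orientations are given as [roll, pitch, yaw] about the fixed x, y, z axes, in that order (R = Rz(yaw) Ry(pitch) Rx(roll)).
In Python, from plant import arm, camera, sign_off gives the robot as it stands.
- The arm moves only by the shell command python3 -m inch 'ROWS' [FORCE]. ROWS is JSON, a list of rows, each a list of 7 numbers: the shift along the tool's x, y, z normalised to -1 to 1, where 1 is 0.12 m, then the turn, a rotation vector about the tool's x, y, z normalised to -1 to 1, where 1 is 90 degrees, then the opening in per cent of the stroke, from 0 (shut) to 100 (fully open). In form: [[tx, ty, tz, rx, ry, rz, gripper], ...]. A call has 1 to 20 rows; each row is the pose to reach, as a shift and turn from the pose commanded when the call began, along the tool's axes at that moment; what a row does not reach only later rows make up. A row lasts 1/10 s, in which the tool goes at most 50 mm and 8.59 degrees, less where a joint would pass 70% of its speed; a pose out of reach is approached as far as the arm can. A call with a number of a shift or a turn outside -1 to 1 is refused whole. A call with a gripper value outside its range is refused whole. The fingers move at their own pace and stop on an object; FORCE is the grip in N (left out, the last holds). Time passes only in rows, so rows that repeat a pose let the fingers close. It gives the time, the measured TCP pose, the force and the opening at its end, in the units of the state.
- arm.state(): the state, without advancing time (a new reading comes with each control period).
- camera(name): name is "scene" or "top" or "wrist"; returns a dict with "pixels" (420x560x3 uint8, red, green, blue), "camera_matrix" (3x3 intrinsics, pixels), "R" (3x3) and "t" (3): a world point X has camera coordinates R X + t. Camera axes: x right, y down, z forward; pixel columns grow to the right and rows downward; lengths in m; the calibration is good to about 2 mm. The wrist camera is an equidistant fisheye: a pixel r from the principal point sees the ray r / f radians off the axis. A picture is of the moment at which its call begins. There is no depth.
- sign_off(): hands the job in, once; it reports no verdict.
The state is a dict: "time_s": time; "q": joint angles; "dq": joint speeds; "joint_torque": joint torques, N m; "position": TCP position; "eef_rot": TCP orientation; "ft_force": force on the tool from outside, world axes, zero at the start; "torque": the same for the moment, N m; "grip_width": finger opening in m.
Only numpy, scipy, OpenCV 4.12 (cv2) and the standard library are available. Lean on these libraries where they do the work, as an engineer would, in place of code of your own. Each camera call takes 0.05 s, during which the arm holds its last target. There are 200 camera calls.

## Working session

There is one attempt and no reset: what is moved stays moved. The work goes in short steps, Python scripts to look and compute and a shell command to move; the robot and the scene stay as the last step left them, time stands still between calls to the robot, and variables do not carry over. Pictures are saved under pics/ and viewed, about 8 in all and at most 12, crops included, and the job is handed in when it is done.

```bash
ls; mkdir -p pics; python3 - <<'E'
from plant import arm,camera
import cv2,numpy as np
for n in("scene","top"):
    c=camera(n); cv2.imwrite(f"pics/{n}0.png",c["pixels"][...,::-1]); print(n,c["camera_matrix"],c["R"],c["t"])
s=arm.state(); print(s["position"],s["eef_rot"],s["time_s"],arm.grip_depth,s["grip_width"])
E
```

```text
pics
scene [[393.06817778   0.         279.58169328]
 [  0.         393.06817778 203.01551968]
 [  0.           0.           1.        ]] [[ 0.83556139  0.54920278 -0.01461058]
 [ 0.34737183 -0.54872379 -0.76041766]
 [-0.42564066  0.63030033 -0.64926999]] [-0.44324895 -0.19918485  1.0367849 ]
top [[403.07082247   0.         278.25512615]
 [  0.         403.07082247 209.3669995 ]
 [  0.           0.           1.        ]] [[ 0.00291824 -0.99999485 -0.0013344 ]
 [-0.99815144 -0.00283184 -0.06070978]
 [ 0.06070569  0.0015091  -0.99815457]] [-0.03362379  0.56889718  0.99941175]
[0.28820729 0.58193148 0.22579974] [-3.13990211e+00 -7.53386167e-05  2.68180683e+00] 0.1 -0.0188 0.09188884917003168
```

View pics/scene0.png

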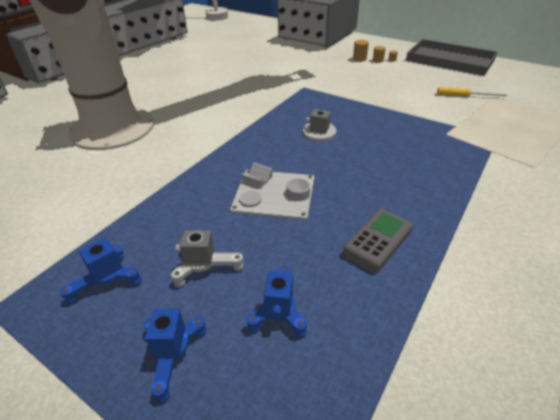

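View pics/top0.png

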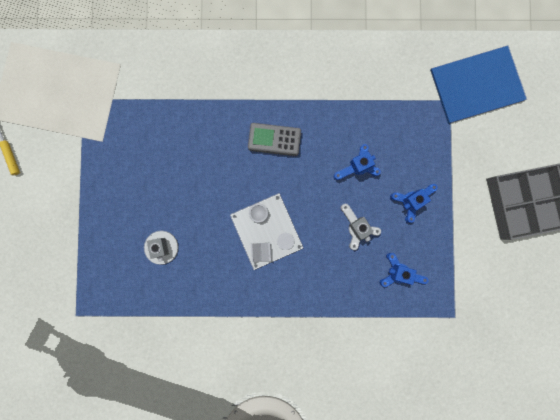

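The scene view shows the loose grey mount at (200,250), its long leg pointing right, and the base at (275,190). In the top view the mount housing is at (362,229), with its long foot at (347,208) and rear feet at (354,246) and (376,232). The base cone is at (260,213), the groove at (262,252) and the pad at (286,241). Next I'll cast these to get world positions.

```bash
cat >h.py <<'E'
import numpy as np,cv2
def cast(c,px,z,fish=False):
    K=c["camera_matrix"];R=np.array(c["R"]);t=np.array(c["t"])
    x=(px[0]-K[0][2])/K[0][0];y=(px[1]-K[1][2])/K[1][1]
    if fish:
        r=np.hypot(x,y); d=np.array([np.sin(r)*x/r,np.sin(r)*y/r,np.cos(r)]) if r>0 else np.array([0,0,1.])
    else: d=np.array([x,y,1.])
    o=-R.T@t; d=R.T@d
    return o+d*(z-o[2])/d[2]
def fit(model,pts):
    "2D rigid fit -> x,y,yaw, residuals mm"
    m=np.array(model,float);p=np.array(pts,float)[:,:2];mc=m.mean(0);pc=p.mean(0)
    a=m-mc;b=p-pc
    th=np.arctan2((a[:,0]*b[:,1]-a[:,1]*b[:,0]).sum(),(a*b).sum())
    R=np.array([[np.cos(th),-np.sin(th)],[np.sin(th),np.cos(th)]])
    t=pc-R@mc
    return t,th,1e3*(p-(m@R.T+t))
SEAT=np.array([[62,0],[-30,34],[-30,-34]])/1e3
E
python3 - <<'E'
from h import *
from plant import camera,arm
c=camera("top")
M=[cast(c,p,.03) for p in[(347,208),(354,246),(376,232)]]
B=[cast(c,(260,213),.031),cast(c,(262,252),.031),cast(c,(286,241),.0147)]
for n,P in(("mount",M),("base",B)):
    t,th,r=fit(SEAT,P);print(n,t,np.degrees(th),r.round(1).tolist())
    print(np.round(P,3).tolist())
print("housing top",cast(c,(362,229),.075))
E
```

```text
mount [ 0.52029913 -0.23292717] 30.55962249241971 [[-1.6, -1.8], [0.7, -0.9], [0.9, 2.7]]
[[0.572, -0.203, 0.03], [0.478, -0.22, 0.03], [0.513, -0.275, 0.03]]
base [ 0.50300994 -0.01042044] 23.41248077085579 [[-0.9, -0.8], [0.5, -1.0], [0.5, 1.8]]
[[0.559, 0.013, 0.031], [0.462, 0.008, 0.031], [0.489, -0.052, 0.015]]
housing top [ 0.51940525 -0.23077918  0.075     ]
```

```bash
cat >>h.py <<'E'
from scipy.spatial.transform import Rotation as Ro
def delta(s,xyz,yaw_deg):
    "rows' units from measured pose to a tool-down pose"
    A=Ro.from_euler("xyz",s["eef_rot"]);T=Ro.from_euler("xyz",[np.pi,0,np.radians(yaw_deg)])
    d=A.inv().apply(np.array(xyz)-s["position"])/.12; r=(A.inv()*T).as_rotvec()/(np.pi/2)
    print("shift",d.round(3),"turn",r.round(4),"t",s["time_s"])
E
for i in 1 2 ; do python3 -m inch '[[-1,-1,0,0,0,0,100],[-1,-1,0,0,0,0,100],[-1,-1,0,0,0,0,100],[-1,-1,0,0,0,0,100]]'; done
python3 -m inch '[[-1,-1,0,0,0,0,100],[-1,-1,0,0,0,0,100],[-1,-1,0,0,0,0,100],[-1,-1,0,0,0,0,100]]'
python3 -m inch '[[-1,-1,0,0,0,0,100],[-1,-1,0,0,0,0,100],[-1,-1,0,0,0,0,100],[-1,-1,0,0,0,0,100],[-1,-1,0,0,0,0,100]]'
python3 -c "
from h import *
from plant import arm
s=arm.state();print(s['q']);delta(s,[.520,-.233,.2],31)"
```

```text
time_s: 0.55
position: [0.3451, 0.4161, 0.226]
eef_rot: [-3.138, 0.002, 2.676]
ft_force: [-0.4, 0.5, 0.9]
grip_width: 0.0918
time_s: 0.95
position: [0.3984, 0.2553, 0.2264]
eef_rot: [-3.139, 0.001, 2.676]
ft_force: [0.1, 1.2, -0.0]
grip_width: 0.0919
time_s: 1.35
position: [0.4522, 0.0947, 0.2266]
eef_rot: [-3.14, 0.001, 2.676]
ft_force: [-1.3, 0.5, -1.1]
grip_width: 0.0919
time_s: 1.85
position: [0.5059, -0.065, 0.2264]
eef_rot: [-3.14, 0.0, 2.675]
ft_force: [1.2, 0.1, 0.3]
grip_width: 0.0919
[ 0.13147065  0.22168895 -0.06590273  1.90830207  0.0186829   1.01218884
  1.16162912]
shift [-0.735 -1.198  0.222] turn [-1.0000e-04  1.0000e-03  1.3586e+00] t 1.85
```

```bash

python3 -m inch '[[-0.73,-1,0.2,0,0,1,100],[-0.73,-1,0.2,0,0,1,100],[-0.73,-1,0.2,0,0,1,100],[-0.73,-1,0.2,0,0,1,100],[-0.73,-1,0.2,0,0,1,100],[-0.73,-1,0.2,0,0,1,100],[-0.73,-1,0.2,0,0,1,100],[-0.73,-1,0.2,0,0,1,100],[-0.73,-1,0.2,0,0,1,100],[-0.73,-1,0.2,0,0,1,100],[-0.73,-1,0.2,0,0,1,100],[-0.73,-1,0.2,0,0,1,100]]'
python3 -m inch '[[0,0,0,0,0,0.36,100],[0,0,0,0,0,0.36,100],[0,0,0,0,0,0.36,100],[0,0,0,0,0,0.36,100],[0,0,0,0,0,0.36,100],[0,0,0,0,0,0.36,100]]'
python3 - <<'E'
from h import *
from plant import arm,camera
s=arm.state();print(s['q'],s["position"]);delta(s,[.520,-.233,.2],31)
c=camera("wrist");cv2.imwrite("pics/w1.png",c["pixels"][...,::-1]);print(c["camera_matrix"])
E
```

```text
time_s: 3.05
position: [0.5309, -0.2051, 0.2024]
eef_rot: [-3.141, -0.001, 1.113]
ft_force: [0.4, 0.7, -1.1]
grip_width: 0.0916
time_s: 3.65
position: [0.5309, -0.2062, 0.2026]
eef_rot: [-3.141, 0.0, 0.551]
ft_force: [0.2, 0.5, 0.1]
grip_width: 0.092
[ 0.00943062  0.36754067  0.39315169  1.80458269 -0.16448554  1.00199265
 -0.55188947] [ 0.53086069 -0.20618513  0.20255826]
shift [-0.194  0.143  0.021] turn [-0.0004  0.      0.0063] t 3.65
[[325.1922621    0.         284.30656975]
 [  0.         325.1922621  206.90100821]
 [  0.           0.           1.        ]]
```

View pics/w1.png

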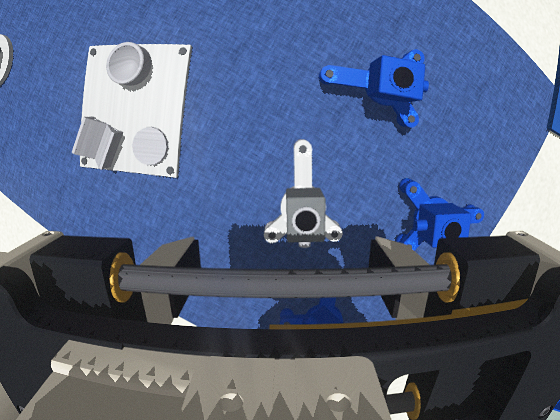

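The wrist view shows the mount with its long foot at (302,147), rear feet at (270,236) and (334,234), and window at (305,220). The base is at the upper left, with the cone at (128,65), the pad at (150,146) and the groove at (97,141).

```bash

python3 - <<'E'
from h import *
from plant import arm,camera
c=camera("wrist")
M=[cast(c,p,.03,1) for p in[(302.5,147),(270,236),(334,234)]]
B=[cast(c,(128,64),.031,1),cast(c,(97.5,141),.031,1),cast(c,(150.5,146),.0147,1)]
for n,P in(("mount",M),("base",B)):
    t,th,r=fit(SEAT,P);print(n,t,np.degrees(th),r.round(1).tolist())
    if n=="mount": m=t,th
C=[cast(c,p,.008,1) for p in [(93,51),(183,50),(170,170),(85,167)]];print("plate",np.mean(C,0))
print("window",cast(c,(305.5,220),.075,1))
delta(arm.state(),[*m[0],.2],np.degrees(m[1]))
E
```

```text
mount [ 0.52440171 -0.23240359] 32.320401223524215 [[1.6, 0.6], [-1.7, 0.1], [0.1, -0.7]]
base [ 0.50862368 -0.01225556] 23.027589637721054 [[-2.2, -0.3], [3.0, -2.2], [-0.8, 2.5]]
plate [ 0.51588268 -0.0034376   0.008     ]
window [ 0.52493558 -0.23270603  0.075     ]
shift [-0.158  0.156  0.022] turn [-0.0002 -0.     -0.0095] t 3.75
```

```bash

python3 -m inch '[[-0.158,0.156,0,0,0,-0.01,100],[-0.158,0.156,0.3,0,0,-0.01,100],[-0.158,0.156,0.6,0,0,-0.01,100],[-0.158,0.156,0.9,0,0,-0.01,100],[-0.158,0.156,0.9,0,0,-0.01,100],[-0.158,0.156,0.9,0,0,-0.01,100]]' 20
python3 - <<'E'
from h import *
from plant import arm,camera
s=arm.state();delta(s,[.5244,-.2324,.037],32.3);print(s["position"])
c=camera("wrist");cv2.imwrite("pics/w2.png",c["pixels"][...,::-1])
E
```

```text
time_s: 4.35
position: [0.524, -0.233, 0.0948]
eef_rot: [-3.141, 0.001, 0.562]
ft_force: [0.1, -0.5, 1.2]
grip_width: 0.092
shift [ 0.005 -0.002  0.481] turn [-0.0007  0.0006 -0.0011] t 4.35
[ 0.52404134 -0.2329571   0.09476579]
```

View pics/w2.png

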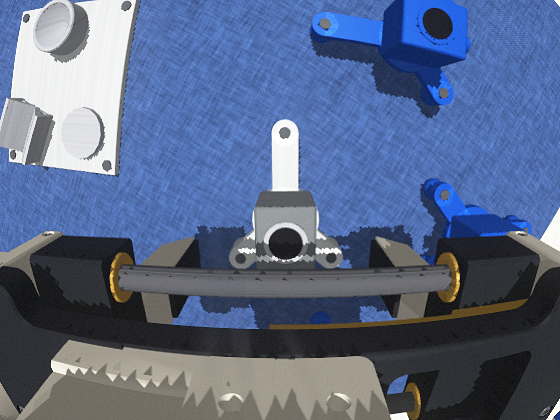

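The mount is centred between the fingers, with its housing at column 285, so I'll descend and grip.

```bash

python3 -m inch '[[0,0,0.2,0,0,0,100],[0,0,0.4,0,0,0,100],[0,0,0.48,0,0,0,100],[0,0,0.48,0,0,0,100],[0,0,0.48,0,0,0,36],[0,0,0.48,0,0,0,36],[0,0,0.48,0,0,0,36],[0,0,0.48,0,0,0,36],[0,0,0.48,0,0,0,20],[0,0,0.48,0,0,0,20],[0,0,0.48,0,0,0,20],[0,0,0.48,0,0,0,20],[0,0,0.48,0,0,0,20],[0,0,0.48,0,0,0,20]]' 25
python3 -c "
from h import *
from plant import arm
s=arm.state();print(s['position'],np.degrees(s['eef_rot']))"
```

```text
time_s: 5.8
position: [0.5243, -0.2329, 0.0371]
eef_rot: [-3.142, 0.0, 0.561]
ft_force: [0.5, 0.5, -0.0]
grip_width: 0.0359
[ 0.52429573 -0.23291219  0.03707551] [-1.79996110e+02  3.57435950e-03  3.21530695e+01]
```

```bash

python3 -m inch '[[0,0,-0.1,0,0,0,20],[0,0,-0.35,0,0,0,20],[0,0,-0.7,0,0,0,20],[0,0,-0.75,0,0,0,20],[0,0,-0.75,0,0,0,20],[0,0,-0.75,0,0,0,20]]'
python3 - <<'E'
from h import *
from plant import arm,camera
s=arm.state();print(s["position"],s["eef_rot"]);delta(s,[.506,-.010,.127],23.0)
c=camera("wrist");cv2.imwrite("pics/w3.png",c["pixels"][...,::-1])
E
```

```text
time_s: 6.4
position: [0.5234, -0.2322, 0.1262]
eef_rot: [-3.14, 0.001, 0.562]
ft_force: [0.0, 0.2, -4.0]
grip_width: 0.0356
[ 0.52335573 -0.23215911  0.12617158] [-3.13981088e+00  9.63392408e-04  5.61528769e-01]
shift [ 0.863 -1.644 -0.005] turn [-0.0011  0.0007  0.1019] t 6.4
```

View pics/w3.png

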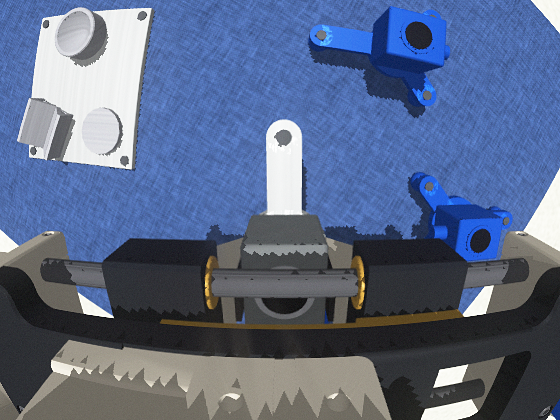

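The mount is lifted and level in the jaws, and its long foot shows at (284,135). Next I'll move most of the way to the base and look at both.

```bash

python3 - <<'E'
from h import *
from plant import arm,camera
s=arm.state();c=camera("wrist");A=Ro.from_euler("xyz",s["eef_rot"])
p=cast(c,(284,135.5),s["position"][2]-.007,1);print("foot in tool",A.inv().apply(p-s["position"]))
E
python3 -m inch '[[0.4,-0.4,0,0,0,0.1,20],[0.55,-0.8,0,0,0,0.1,20],[0.55,-0.95,0,0,0,0.1,20],[0.55,-0.95,0,0,0,0.1,20],[0.55,-0.95,0,0,0,0.1,20],[0.55,-0.95,0,0,0,0.1,20]]'
python3 - <<'E'
from h import *
from plant import arm,camera
s=arm.state();print(s["position"],s["eef_rot"])
for n in("wrist","top"):
  c=camera(n);im=c["pixels"][...,::-1]
  if n=="top": im=cv2.resize(im[180:300,200:360],None,fx=5,fy=5,interpolation=cv2.INTER_CUBIC)
  cv2.imwrite(f"pics/{n}4.png",im)
E
```

```text
foot in tool [ 0.06331379 -0.00011535  0.00688398]
time_s: 7.1
position: [0.5192, -0.1025, 0.1265]
eef_rot: [3.141, 0.001, 0.403]
ft_force: [-0.3, -0.0, -2.4]
grip_width: 0.036
[ 0.51922916 -0.10247225  0.12653073] [3.14111079e+00 1.17370521e-03 4.02936595e-01]
```

View pics/wrist4.png

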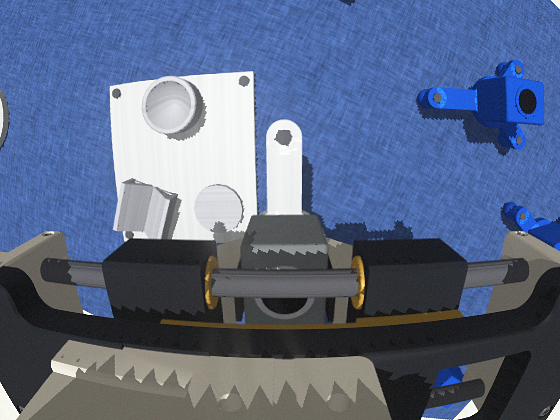

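View pics/top4.png

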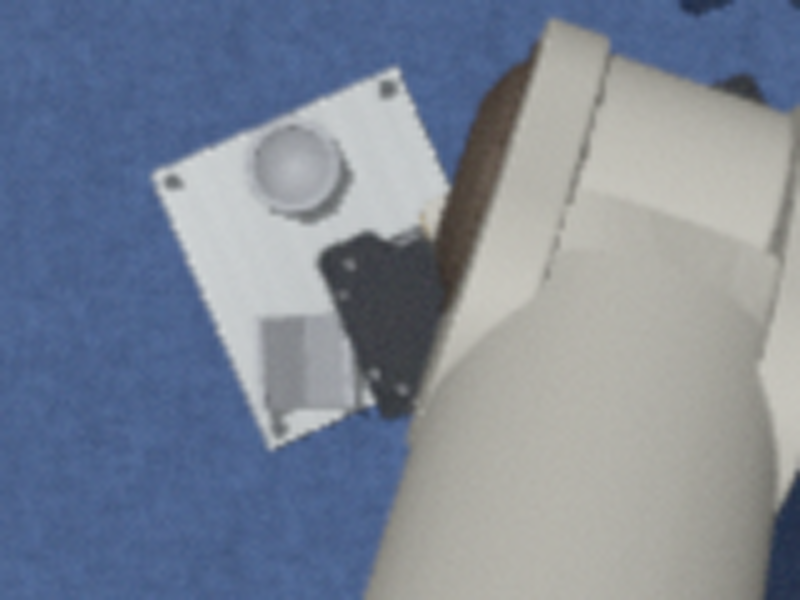

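In the wrist view the cone rim centre is at (171,106), the pad centre at (218,208), and the plate holes at (117,93), (244,82) and (129,236). The carried foot is at (284,136). In the top crop the cone is at (296,170) and the groove at (308,362), with holes at (172,181), (388,89) and (279,428).

```bash

python3 - <<'E'
from h import *
from plant import arm,camera
s=arm.state();c=camera("wrist");A=Ro.from_euler("xyz",s["eef_rot"])
H=[cast(c,p,.008,1) for p in[(117,93),(244,82),(129,236)]]
def yaws(H): a=H[0]-H[1];b=H[0]-H[2]; return np.degrees([np.arctan2(-a[0],a[1]),np.arctan2(b[1],b[0])]),np.linalg.norm(a),np.linalg.norm(b)
def org(H,cx=.012):  # middle of diagonal holes = plate middle
    m=(H[1]+H[2])/2; y=np.radians(23.2); return (m-cx*np.array([np.cos(y),np.sin(y),0]))[:2]
print("wrist cone",cast(c,(171,106),.031,1),"pad",cast(c,(218,208),.0147,1),yaws(H),"org",org(H))
f=cast(c,(284,136),s["position"][2]-.007,1);print("foot",f)
P=[cast(c,(171,106),.031,1),cast(c,(218,208),.0147,1)];print("fit w",fit(SEAT[[0,2]],P))
c=camera("top");g=lambda x,y:((x+.5)/5-.5+200,(y+.5)/5-.5+180)
H=[cast(c,g(*p),.008) for p in[(172,181),(388,89),(279,428)]]
P=[cast(c,g(296,170),.031),cast(c,g(308,362),.031)]
print("top cone, groove",P,yaws(H),"org",org(H));print("fit t",fit(SEAT[:2],P))
E
```

```text
wrist cone [0.56294054 0.01414589 0.031     ] pad [ 0.49377162 -0.05078779  0.0147    ] (array([23.26489066, 23.19774654]), np.float64(0.11948210849740377), np.float64(0.1377787643250346)) org [ 0.50459016 -0.00775527]
foot [ 0.5773166  -0.07808357  0.11980207]
fit w (array([ 0.5070006 , -0.00888996]), np.float64(0.3998291423880872), array([[-1.1699689 , -1.09833127],
       [ 1.1699689 ,  1.09833127]]))
top cone, groove [array([0.55747301, 0.01634175, 0.031     ]), array([0.46243586, 0.00985165, 0.031     ])] (array([23.30863651, 23.89451596]), np.float64(0.1194745260630111), np.float64(0.1363357098287899)) org [ 0.50312678 -0.00666986]
fit t (array([ 0.50232506, -0.00896668]), np.float64(0.42218169840215863), array([[-1.40826885, -0.09617085],
       [ 1.40826885,  0.09617085]]))
```

```bash
python3 -c "
from h import *
from plant import arm
delta(arm.state(),[.5055,-.008,.1],23.3)"
```

```text
shift [ 0.202 -0.772  0.224] turn [ 0.0003  0.0003 -0.003 ] t 7.3
```

```bash

python3 -m inch '[[0.1,-0.3,0,0,0,0,20],[0.2,-0.6,0,0,0,0,20],[0.2,-0.77,0.1,0,0,0,20],[0.2,-0.77,0.22,0,0,0,20],[0.2,-0.77,0.22,0,0,0,20],[0.2,-0.77,0.22,0,0,0,20],[0.2,-0.77,0.22,0,0,0,20]]'
python3 - <<'E'
from h import *
from plant import arm,camera
s=arm.state();delta(s,[.5055,-.008,.06],23.3);print(s["position"])
c=camera("wrist");cv2.imwrite("pics/w5.png",c["pixels"][...,::-1])
c=camera("scene");cv2.imwrite("pics/s5.png",cv2.resize(c["pixels"][110:260,180:380,::-1],None,fx=4,fy=4,interpolation=cv2.INTER_CUBIC))
E
```

```text
time_s: 8.0
position: [0.5061, -0.0081, 0.1014]
eef_rot: [3.141, -0.001, 0.402]
ft_force: [-1.0, 0.3, -3.1]
grip_width: 0.0354
shift [-0.005 -0.003  0.345] turn [ 0.0005 -0.0007 -0.0029] t 8.0
[ 0.50608212 -0.00806753  0.10139828]
```

View pics/w5.png

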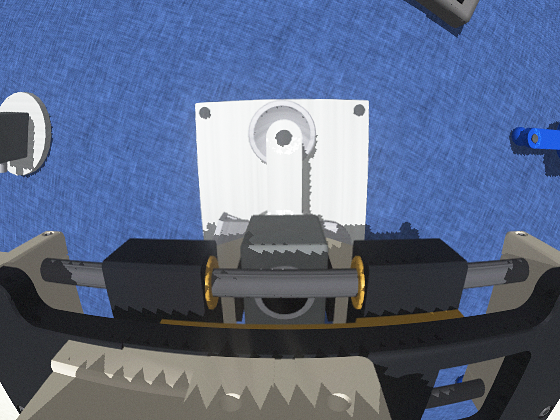

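View pics/s5.png

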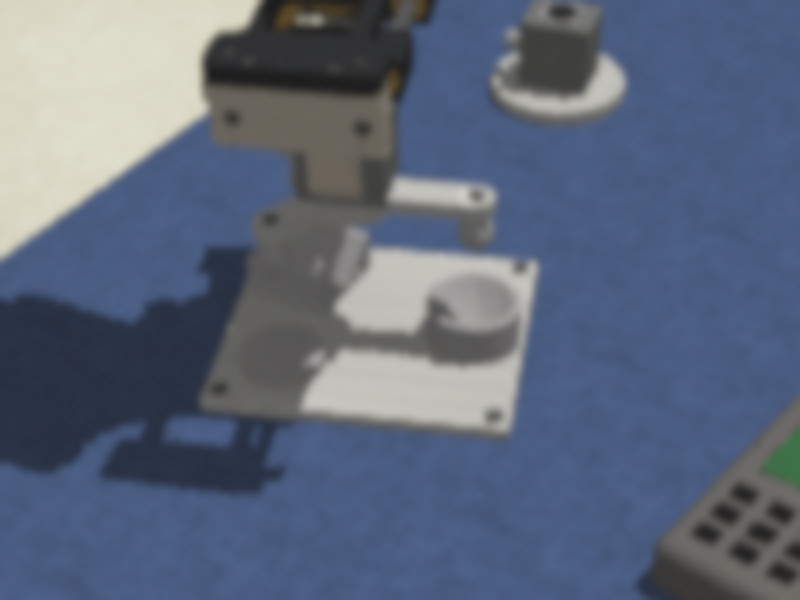

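In the wrist view the carried foot at (284,138) sits over the cone rim, centred near (282.5,133), with its arm along the plate's axis. The scene crop shows the mount level above the base. I'll check the lateral offset.

```bash

python3 - <<'E'
from h import *
from plant import arm,camera
s=arm.state();c=camera("wrist");A=Ro.from_euler("xyz",s["eef_rot"])
f=cast(c,(284,137.5),s["position"][2]-.007,1);k=cast(c,(282.5,133),.031,1)
H=[cast(c,p,.008,1) for p in[(205,113),(359,110)]];d=H[0]-H[1]
y=np.arctan2(-d[0],d[1]);hm=(H[0]+H[1])/2
org=hm-np.array([np.cos(y),np.sin(y),0])*(.012+.1365/2)
print(f,k,"tool",A.inv().apply(k-f)*1e3,"yaw",np.degrees(y),"org",org)
E
```

```text
[0.56321836 0.01689955 0.0944024 ] [0.56293837 0.01796807 0.031     ] tool [ 0.08343188 -1.13135559 63.40187249] yaw 24.06433113663865 org [ 0.50530632 -0.00744794  0.008     ]
```

The offset is about 1 mm, so I'll lower, slowly at the end.

```bash

python3 -m inch '[[0,-0.008,0.1,0,0,-0.003,20],[0,-0.008,0.2,0,0,-0.003,20],[0,-0.008,0.3,0,0,-0.003,20],[0,-0.008,0.34,0,0,-0.003,20],[0,-0.008,0.37,0,0,-0.003,20],[0,-0.008,0.37,0,0,-0.003,20],[0,-0.008,0.37,0,0,-0.003,20]]'
python3 -m inch '[[0,0,0.01,0,0,0,20],[0,0,0.02,0,0,0,20],[0,0,0.02,0,0,0,20],[0,0,0.02,0,0,0,20]]'
python3 -c "
from plant import arm
s=arm.state();print(s['position'],s['torque'])"
```

```text
time_s: 8.85
position: [0.5051, -0.006, 0.0564]
eef_rot: [3.141, -0.0, 0.409]
ft_force: [0.5, 0.0, -2.7]
grip_width: 0.0361
time_s: 9.25
position: [0.5049, -0.0059, 0.054]
eef_rot: [-3.142, -0.0, 0.409]
ft_force: [1.2, 0.1, -2.5]
grip_width: 0.0356
[ 0.50494893 -0.00588382  0.05402865] [-0.07475666  0.12439137  0.04628251]
```

```bash

python3 -m inch '[[0,0,0.01,0,0,0,20],[0,0,0.01,0,0,0,20],[0,0,0.01,0,0,0,20]]'
python3 -m inch '[[0,0,0.01,0,0,0,20],[0,0,0.01,0,0,0,20],[0,0,0.01,0,0,0,20]]'
```

```text
time_s: 9.55
position: [0.505, -0.0063, 0.0528]
eef_rot: [3.141, -0.0, 0.409]
ft_force: [-0.5, -0.9, -1.8]
grip_width: 0.0357
time_s: 9.85
position: [0.5054, -0.0071, 0.0518]
eef_rot: [3.14, -0.001, 0.408]
ft_force: [-0.2, -5.1, 2.1]
grip_width: 0.0357
```

Contact is made at seated height, with a small side force. I'll ease about 1 mm toward -y, then open gently.

```bash

python3 -m inch '[[0,0.01,0,0,0,0,20],[0,0.01,0,0,0,0,20],[0,0.01,0,0,0,0,20]]' 
python3 -m inch '[[0,0,0,0,0,0,38],[0,0,0,0,0,0,38],[0,0,0,0,0,0,40],[0,0,0,0,0,0,42],[0,0,0,0,0,0,46],[0,0,0,0,0,0,52],[0,0,0,0,0,0,60],[0,0,0,0,0,0,80],[0,0,0,0,0,0,100],[0,0,0,0,0,0,100],[0,0,0,0,0,0,100],[0,0,0,0,0,0,100]]' 4
python3 -m inch '[[0,0,-0.2,0,0,0,100],[0,0,-0.5,0,0,0,100],[0,0,-0.9,0,0,0,100],[0,0,-0.9,0,0,0,100],[0,0,-0.9,0,0,0,100]]'
python3 - <<'E'
from h import *
from plant import arm,camera
c=camera("wrist");cv2.imwrite("pics/w6.png",c["pixels"][...,::-1])
c=camera("scene");cv2.imwrite("pics/s6.png",cv2.resize(c["pixels"][110:260,180:380,::-1],None,fx=4,fy=4,interpolation=cv2.INTER_CUBIC))
E
```

```text
time_s: 10.15
position: [0.5054, -0.0072, 0.0517]
eef_rot: [-3.142, -0.0, 0.409]
ft_force: [-0.5, -4.3, 4.8]
grip_width: 0.0361
time_s: 11.35
position: [0.5054, -0.0071, 0.0515]
eef_rot: [-3.142, 0.0, 0.409]
ft_force: [0.3, 0.2, -0.4]
grip_width: 0.0898
time_s: 11.85
position: [0.5063, -0.0069, 0.1608]
eef_rot: [3.141, -0.003, 0.409]
ft_force: [-0.0, -0.9, -0.9]
grip_width: 0.0915
```

View pics/w6.png

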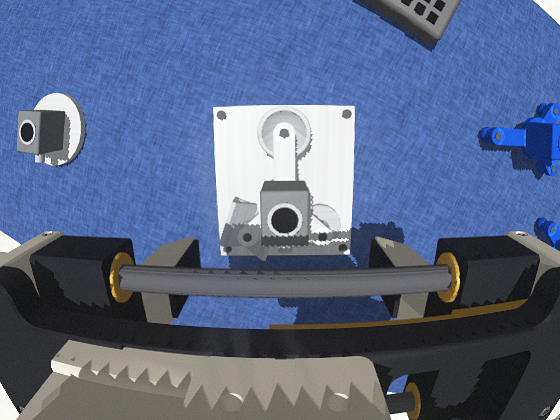

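View pics/s6.png

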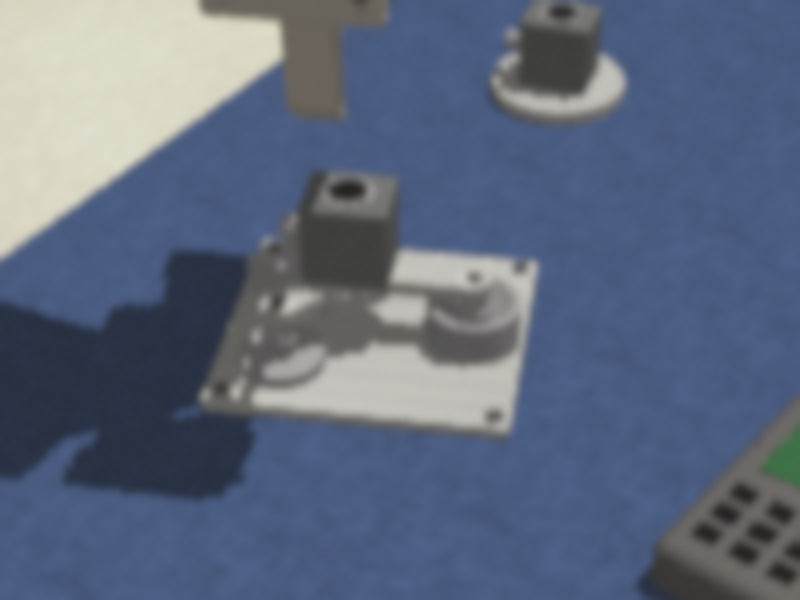

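The wrist view shows the mount on the base, with foot tops at (284,133), (247,238) and (322,237) and the window at (285,220). In the scene crop it looks level, with the long foot at (474,277) in the cone, the pad foot at (277,301) and the window at (347,189). I'll check this by triangulating across the two views.

```bash

python3 - <<'E'
from h import *
from plant import arm,camera
w=camera("wrist");sc=camera("scene");g=lambda x,y:((x+.5)/4-.5+180,(y+.5)/4-.5+110)
def tri(a,b):
    p0,p1=cast(w,a,.0,1),cast(w,a,.1,1);q0,q1=cast(sc,b,0),cast(sc,b,.1)
    u=(p1-p0);v=(q1-q0);k=np.linalg.lstsq(np.c_[u,-v],q0-p0,rcond=None)[0]
    A=p0+u*k[0];B=q0+v*k[1];return ((A+B)/2*1e3).round(1),(np.linalg.norm(A-B)*1e3).round(1)
for n,a,b in(("cone foot",(284,133),(474,277)),("pad foot",(322,237),(277,301)),("groove foot",(247,238),(272,243)),("window",(285,220),(347,189))):print(n,tri(a,g(*b)))
t,th,r=fit(SEAT,[cast(w,p,.0447,1) for p in[(284,133),(247,238),(322,237)]]);print("mount",t,np.degrees(th),r.round(1).tolist())
H=[cast(w,p,.008,1) for p in[(221.5,114.5),(347,114),(228,247),(343,247)]]
th=.407;print("base from holes",np.mean(H,0)[:2]-.012*np.array([np.cos(th),np.sin(th)]))
s=arm.state();print(s["time_s"],s["ft_force"])
E
```

```text
cone foot (array([561.3,  18.5,  44.3]), np.float64(3.2))
pad foot (array([490.6, -49.3,  44.9]), np.float64(2.2))
groove foot (array([449.5,   8.8,  25.8]), np.float64(9.9))
window (array([505.2,  -6.9,  91.2]), np.float64(1.7))
mount [ 0.5031322 -0.007159 ] 23.80743466029663 [[0.0, -0.2], [-0.1, -0.4], [0.1, 0.6]]
base from holes [ 0.50382711 -0.00741205]
12.05 [ 0.56772031 -0.68351924  0.19730105]
```

```bash
python3 -c "
from plant import sign_off
print(sign_off())"
```

```text
the job is handed in; nothing more can be done
None
```

I set the three-footed detector on the aluminium base and handed the job in at about 12 s. I gripped it by the grey housing and lowered it until the feet touched, at 5 N or less. I then eased the jaws open and backed off 11 cm.

**Position:** in the last wrist picture the mount is within about 1 mm of the base and its yaw matches to about half a degree.

**Height and level:** across two views, the top of the cone foot is at 44.3 mm and the pad foot at 44.9 mm, against 44.7 mm expected. The window is at 91.2 mm against 89.7 mm, and lies directly over the mount's origin.

**Check that failed:** I could not triangulate the groove foot. It was hidden in the scene view and I had picked a plate hole instead, which left a 10 mm ray gap. That foot is confirmed only indirectly: the wrist picture fits all three feet at the same height to 0.6 mm.

**Bystanders:** the arm never went near the disc detector or the meter. I saw no sign that either moved, but I did not measure their positions again.

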